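Park a bench pump's flywheel just past its compression peak

TASK

Turn the bench pump's flywheel clockwise (seen from above) by its red handle, gently, until you feel the resistance climb to its peak and give way, and stop there, just past the peak where the wheel turns lightest, without running on. Let the wheel stand, then press the yellow lock button fully down, release everything and leave the other things on the bench where they stand.

Things in the scene. Friction and masses are not known exactly. Their poses are not given: they have to be found in the camera images.
- pump: Bench pump fixed on the bench; origin on the shaft axis at bench height, z up, x towards its finned cylinder head; may be turned up to 0.3 rad. Dark base plate 200 x 200 x 12 mm, grey round crankcase 176 mm across, head 85 to 130 mm from the axis and 56 mm high. On top a steel flywheel disc 156 mm across, top face at 74 mm, hub 32 mm across up to 90 mm.
- pump_axis (a point): Point on the flywheel's vertical shaft axis, level with the wheel's top face, 74 mm above the bench.
- handle (a point): Centre of the red upright handle peg of the flywheel: round, 18 mm across, fixed on the wheel 58 mm from the shaft axis, standing 74 to 116 mm above the bench (steel foot 24 mm across up to 78 mm). This point is 97 mm up. The handle's place on the wheel is no guide to where the resistance peak lies. A steady push of about 7 N along its circle turns it.
- flywheel (a joint): Angle, rad, growing clockwise seen from above; 0: handle on the pump's +y side. Starts at -0.3 to 0.3; the peak, unseen, at 1.3 to 2.7. Push at the handle while moving: 7 N (shaft friction, which holds the wheel wherever left; less is felt at a halt); in the 0.5 before the peak up to 13 N; 7 N again at it (piston at its top); about 1 N at 0.2 to 0.4 past; 7 N from 0.5 past.
- park_cam: Small cam on the flywheel's shaft inside the crankcase, unseen; origin on the shaft axis at bench height, turning with the wheel. It touches the park switch only while the wheel is just past the peak, from 0.05 to 0.45 rad past.
- over_cam: A second small cam on the same shaft, unseen, origin as park_cam. It touches the switch only when the wheel has run on too far, from 0.70 rad past the peak.
- park_switch: Position switch inside the crankcase, unseen; origin on the shaft axis at bench height. Its state cannot be read.
- lock_top (a point): Centre of the top face of the yellow round lock button, 24 mm across, at 64 mm above the bench when up, in a black round housing 34 mm across whose top is at 52 mm; it stands on the near left corner of the pump's base plate (83 mm towards -x and 78 mm towards +y of the shaft, in the pump's axes).
- lock (a joint): Travel of the lock button, m: 0 up, 0.008 fully down. It moves straight down against 6 N of friction to a firm stop and stays where it is left.
- beaker: Clear beaker, 75 mm across, 92 mm tall, bystander; origin at the centre of its underside.
- jar: Small white jar with a lime-green cap, 43 mm across, 74 mm tall, bystander; origin at the centre of its underside.
- tape_roll: Roll of black tape, 60 mm across, 19 mm high, lying flat, bystander; origin at the centre of its underside.

How it is judged:
By the outcome, as a careful person would: the job done as asked, in the order asked, and still so for the second after the job is handed in, with the robot touching nothing.
It also fails if it takes over 72 s, if anything falls off the work surface, if the arm or the gripper's body presses on something with over 40 N, if the wrist force passes 120 N, or if a joint passes its speed limit or range.

ROBOT

A 6-joint arm with a two-finger parallel gripper is mounted at the origin on a cart in front of the work surface, level with it; the furniture and walls round the work are solid. World frame = base frame: x ahead of the robot, y to its left, z up, the work surface at z = 0. Lengths are in mm, angles in rad, forces in N, time in s.
With the tool pointing down it reaches from about 325 to 775 mm from the base axis. Payload 5.5 kg.
Tool frame: the origin (TCP) lies where the fingers leave the gripper's body, on its centre line; the fingertips stand 73 mm ahead of it and the grasp point (between the pads) lies 54 mm ahead of it; z points along the fingers, y is the line along which they close (so a half turn about z gives the same grasp; the last joint's range is limited). The gripper opens to 85 mm and grips with 20 to 120 N. Pads are 22 mm wide; open, the fingers measure 114 mm over their backs; the gripper's body (76 mm by 85 mm) begins 54 mm behind the grasp point. The pads swing forward as they close: fully open they stand 13 mm farther back than shut.
Start: joints at [-1.269, 0.091, 1.231, -0, 1.82, -0.057], TCP at [210.691, -561.806, 303.875] pointing down, gripper open.
Joint ranges: [-2.87, 2.87], [-0.86, 2.18], [0.17, 2.46], [-1.51, 4.65], [0.06, 2.69], [-2.65, 2.65]. Speed limits (rad/s): [2.57, 2.57, 3.01, 3.14, 3.14, 3.14].

INTERFACE

Orientations are given as [roll, pitch, yaw] about the fixed x, y, z axes, in that order (R = Rz(yaw) Ry(pitch) Rx(roll)).
In Python, from plant import * gives the robot as it stands.
- The arm moves only by the tool carry_out, never from a script. Its argument "series" is a list of rows, each an object with "claw": the closure, from -1 (fully open) to 1 (shut), so that 0 is half open; "dp": the shift along the tool's x, y, z as a fraction of full scale, a list of three; "twist": the turn about the tool's z as a fraction of full scale. In form: [{"claw": claw, "dp": [x, y, z], "twist": twist}, ...]. A call has 1 to 20 rows; each row is the pose to reach, as a shift and turn from the pose commanded when the call began, along the tool's axes at that moment, turning the shorter way round; what a row does not reach only later rows make up. Full scale, the value 1, is 100 mm for a shift and pi rad for a turn. A row lasts 1/12 s, in which the tool goes at most 41.7 mm and 7.16 degrees, less where a joint would pass 70% of its speed; a pose out of reach is approached as far as the arm can. A call with a number of a shift or a turn outside -1 to 1 is refused whole. A call with a gripper value outside its range is refused whole. The fingers move at their own pace and stop on an object; the grip force is fixed at half the most. Time passes only in rows, so rows that repeat a pose let the fingers close. It gives the time, the measured TCP pose, the force and the opening at its end, in the units of the state.
- sense(): the state, without advancing time (a new reading comes with each control period).
- read_camera(name): name is "scene" or "top" or "wrist"; returns (picture, depth): 480x640x3 uint8, red, green, blue; 480x640 float32, mm along the optical axis (not along the pixel's ray), 0 where there is no reading.
- calibration(name): a dict with "mtx" (3x3 intrinsics, pixels), "rvec" (rotation vector, rad) and "tvec" (3), from world to camera coordinates, as OpenCV has them. Camera axes: x right, y down, z forward; pixel columns grow to the right and rows downward; lengths in mm; the calibration is good to about 2 mm. A picture is of the moment at which its call begins: read the wrist's pose just before it. calibration takes no time and is no camera call; for the wrist camera it gives the pose at the moment of the call.
- finish_job(): hands the job in, once; it reports no verdict.
The state is a dict: "time_s": time; "joint_positions": joint angles; "dq": joint speeds; "effort": joint torques, N m; "position": TCP position; "tool_rot": TCP orientation; "wrist_force": force on the tool from outside, world axes, zero at the start; "wrist_torque": the same for the moment, N m; "grip_width": finger opening in mm.
Only numpy, scipy, OpenCV 4.12 (cv2) and the standard library are available. Lean on these libraries where they do the work, as an engineer would, in place of code of your own. Each camera call takes 0.05 s, during which the arm holds its last target. There are 200 camera calls.

## Working session

There is one attempt and no reset: what is moved stays moved. The work goes in short steps, Python scripts to look and compute and a tool call to move; the robot and the scene stay as the last step left them, time stands still between calls to the robot, and variables do not carry over. Pictures are saved under pics/ and viewed, on a budget of 10 in all, crops included, one or two more only if the job needs it, and the job is handed in when it is done.

Besides the shell and the picture viewer there is one more tool, called as name([rows], argument=value, ...), one row to a line, values as JSON. carry_out: Moves the arm, as the interface text tells. Its arguments: {"type":"object","properties":{"series":{"type":"array"}},"required":["series"]}

```bash
ls; mkdir -p pics; python3 - <<'E'
from plant import *
import cv2
for n in("scene","top"):
    p,d=read_camera(n); cv2.imwrite(f"pics/{n}0.png",p[:,:,::-1])
    import numpy as np
    np.savez(f"/tmp/{n}0.npz",p=p,d=d,**calibration(n))
print(sense())
E
```

```text
pics
{'time_s': 0.1, 'joint_positions': array([-1.26866590e+00,  9.18096277e-02,  1.23178961e+00, -2.58158251e-06,
        1.81978467e+00, -5.66972744e-02]), 'dq': array([ 0.00164136, -0.00198563, -0.0030924 ,  0.00236059,  0.00071514,
        0.00060299]), 'effort': array([ 3.36195757e-03, -4.60218251e+01, -4.19217753e+01, -6.37744620e-05,
        1.06318924e-02, -2.22167394e-06]), 'position': array([ 210.66874895, -561.66835897,  302.83458077]), 'tool_rot': array([-3.13980414e+00, -9.90052327e-05,  3.58826982e-01]), 'wrist_force': array([ 0.24128215, -0.90929773,  1.21556236]), 'wrist_torque': array([-0.03702925,  0.02377061,  0.0549468 ]), 'grip_width': 85.33021178617598}
```

View pics/scene0.png

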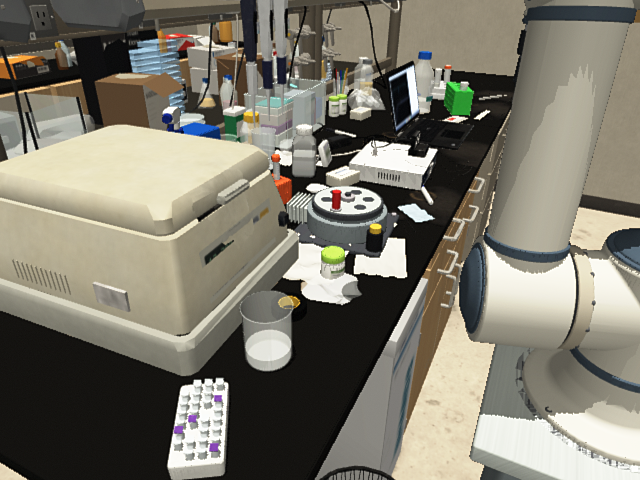

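View pics/top0.png

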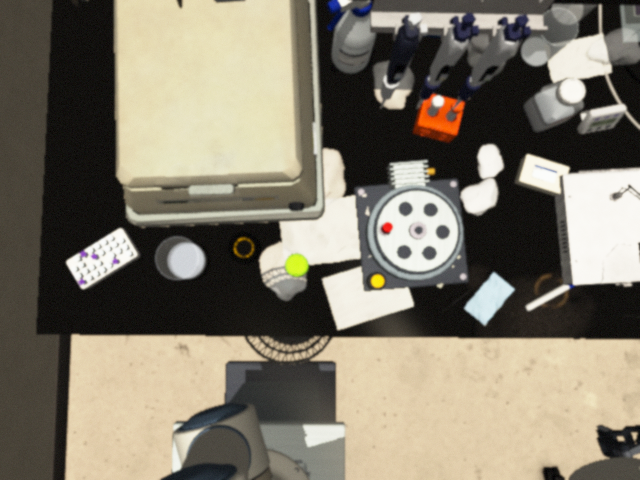

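The top view shows the hub at about (418,231), the red handle at (387,228), the yellow button at (377,281) and the jar at (296,265). The pump head points away from the robot. Next I'll measure from both views.

```bash
cat > h.py <<'E'
import numpy as np,cv2
def ray(c,uv):
    R=cv2.Rodrigues(c["rvec"])[0]; t=np.ravel(c["tvec"])
    d=R.T@np.linalg.inv(c["mtx"])@[uv[0],uv[1],1.]
    return -R.T@t,d/np.linalg.norm(d)
def plane(c,uv,z):
    o,d=ray(c,uv); return o+d*(z-o[2])/d[2]
def two(r1,r2):
    A=np.stack([r1[1],-r2[1]],1); s=np.linalg.lstsq(A,r2[0]-r1[0],rcond=None)[0]
    a=r1[0]+s[0]*r1[1]; b=r2[0]+s[1]*r2[1]; return (a+b)/2,np.linalg.norm(a-b)
def blobs(p,lo,hi,box,n=3):
    m=cv2.inRange(cv2.cvtColor(p,cv2.COLOR_RGB2HSV),lo,hi); k=np.zeros_like(m); x0,y0,x1,y1=box; k[y0:y1,x0:x1]=m[y0:y1,x0:x1]
    _,_,s,c=cv2.connectedComponentsWithStats(k); o=np.argsort(-s[1:,4])[:n]+1
    return [(s[i],c[i].round(1)) for i in o]
RED=((0,150,80),(8,255,255)); YEL=((20,150,100),(32,255,255))
E
python3 - <<'E'
from h import *
T=np.load("/tmp/top0.npz");S=np.load("/tmp/scene0.npz")
rt=blobs(T["p"],*RED,(360,180,470,290),1)[0]; yt=blobs(T["p"],*YEL,(350,260,400,300),1)[0]
rs=blobs(S["p"],*RED,(320,180,360,220),1)[0]; ys=blobs(S["p"],*YEL,(360,215,390,240),1)[0]
print(rt,yt,rs,ys)
print("handle",two(ray(T,rt[1]),ray(S,rs[1])),"h116",plane(T,rt[1],112))
print("lock",two(ray(T,yt[1]),ray(S,ys[1])),plane(T,yt[1],64))
d=T["d"]
# wheel disc: bright/steel circle; fit by depth height
R=cv2.Rodrigues(T["rvec"])[0];t=T["tvec"].ravel()
v,u=np.mgrid[170:300,345:480]; K=np.linalg.inv(T["mtx"])
P=(R.T@((K@np.stack([u.ravel(),v.ravel(),np.ones(u.size)]))*d[v,u].ravel()-t[:,None])).T
m=(abs(P[:,2]-74)<7); 
print("wheel",cv2.minEnclosingCircle(P[m][:,:2].astype(np.float32)),np.median(P[m],0))
h=P[(P[:,2]>86)]; print("high",len(h),h[:30].round(0).tolist())
b=(P[:,2]>5)&(P[:,2]<20); print("base rect",cv2.minAreaRect(P[b][:,:2].astype(np.float32)))
E
```

```text
(array([382, 223,  10,  10,  76], dtype=int32), array([386.6, 227.5])) (array([370, 274,  15,  14, 174], dtype=int32), array([377.2, 280.6])) (array([332, 190,   9,  19, 147], dtype=int32), array([335.9, 198.7])) (array([370, 224,  12,  10, 106], dtype=int32), array([375.1, 228.4]))
handle (array([ 507.42693726, -224.39968398,   97.99950497]), np.float64(1.4998258301069465)) h116 [ 506.54425149 -222.29364684  112.        ]
lock (array([ 415.36655143, -212.75742376,   57.62694685]), np.float64(2.1002775223907824)) [ 416.22201382 -211.69817466   64.        ]
wheel ((488.4587097167969, -264.7090759277344), 100.47160339355469) [ 502.68651178 -280.9881828    75.12902389]
high 278 [[393.0, -90.0, 1120.0], [393.0, -90.0, 1120.0], [393.0, -90.0, 1120.0], [393.0, -90.0, 1120.0], [393.0, -90.0, 1120.0], [393.0, -90.0, 1120.0], [393.0, -90.0, 1120.0], [393.0, -90.0, 1120.0], [393.0, -90.0, 1120.0], [393.0, -90.0, 1120.0], [393.0, -90.0, 1120.0], [393.0, -90.0, 1120.0], [393.0, -90.0, 1120.0], [393.0, -90.0, 1120.0], [393.0, -90.0, 1120.0], [393.0, -90.0, 1120.0], [393.0, -90.0, 1120.0], [393.0, -90.0, 1120.0], [393.0, -90.0, 1120.0], [393.0, -90.0, 1120.0], [393.0, -90.0, 1120.0], [393.0, -90.0, 1120.0], [393.0, -90.0, 1120.0], [393.0, -90.0, 1120.0], [393.0, -90.0, 1120.0], [393.0, -90.0, 1120.0], [393.0, -90.0, 1120.0], [393.0, -90.0, 1120.0], [393.0, -90.0, 1120.0], [393.0, -90.0, 1120.0]]
base rect ((506.8099365234375, -285.4249267578125), (246.5777130126953, 257.7103576660156), 0.4969594180583954)
```

```bash
cat >> h.py <<'E'
def mv(s,target,yaw=None):
    "shift fractions in tool axes for world TCP target (mm), twist fraction"
    from scipy.spatial.transform import Rotation as Ro
    R=Ro.from_euler("xyz",s["tool_rot"]).as_matrix()
    d=R.T@(np.array(target)-s["position"])/100
    tw=0 if yaw is None else -((yaw-s["tool_rot"][2]+np.pi)%(2*np.pi)-np.pi)/np.pi
    return d.round(3),round(tw,4)
E
python3 - <<'E'
from plant import *
from h import *
T=np.load("/tmp/top0.npz")
print("hub",plane(T,(418,230.5),90))
c=calibration("wrist");s=sense();o,d=ray(c,(320,240)); print(o-s["position"],d,c["mtx"][0,0])
R=cv2.Rodrigues(c["rvec"])[0];print(R.round(2))
print(mv(s,(420,-260,330),1.55))
E
```

```text
hub [ 504.33855624 -280.56865474   90.        ]
[73.75022694 28.14944127 70.50682921] [-0.28324895 -0.10869795 -0.95286662] 388.88405653769263
[[ 0.35 -0.94 -0.  ]
 [-0.89 -0.33  0.31]
 [-0.29 -0.11 -0.95]]
(array([ 3.019, -2.09 , -0.268]), np.float64(-0.3792))
```

carry_out([
  {"claw": -1,"dp": [0.33,-0.18,-0.03],"twist": 0},
  {"claw": -1,"dp": [0.67,-0.36,-0.06],"twist": 0},
  {"claw": -1,"dp": [1,-0.53,-0.09],"twist": 0},
])

```text
time_s: 0.35
position: [286.0, -476.1, 312.0]
tool_rot: [-3.14, -0.0, 0.357]
wrist_force: [-0.1, 0.3, -0.3]
grip_width: 85.4
```

carry_out([
  {"claw": -1,"dp": [0.33,-0.18,-0.03],"twist": 0},
  {"claw": -1,"dp": [0.67,-0.36,-0.06],"twist": 0},
  {"claw": -1,"dp": [1,-0.53,-0.09],"twist": 0},
])

```text
time_s: 0.6
position: [361.5, -390.6, 321.6]
tool_rot: [-3.141, 0.0, 0.359]
wrist_force: [1.3, 0.5, 1.0]
grip_width: 85.3
```

carry_out([
  {"claw": -1,"dp": [0.33,-0.18,-0.03],"twist": 0},
  {"claw": -1,"dp": [0.67,-0.36,-0.06],"twist": 0},
  {"claw": -1,"dp": [1,-0.53,-0.09],"twist": 0},
])

```text
time_s: 0.85
position: [436.6, -305.8, 330.7]
tool_rot: [-3.141, 0.0, 0.359]
wrist_force: [0.5, -0.6, -0.4]
grip_width: 85.5
```

carry_out([
  {"claw": 0.4,"dp": [0.3,-0.17,0],"twist": -0.05},
  {"claw": 0.4,"dp": [0.6,-0.34,0],"twist": -0.1},
  {"claw": 0.4,"dp": [0.6,-0.34,0],"twist": -0.15},
  {"claw": 0.4,"dp": [0.6,-0.34,0],"twist": -0.2},
  {"claw": 0.4,"dp": [0.6,-0.34,0],"twist": -0.25},
  {"claw": 0.4,"dp": [0.6,-0.34,0],"twist": -0.3},
  {"claw": 0.4,"dp": [0.6,-0.34,0],"twist": -0.36},
  {"claw": 0.4,"dp": [0.6,-0.34,0],"twist": -0.36},
  {"claw": 0.4,"dp": [0.6,-0.34,0],"twist": -0.36},
  {"claw": 0.4,"dp": [0.6,-0.34,0],"twist": -0.36},
  {"claw": 0.4,"dp": [0.6,-0.34,0],"twist": -0.36},
  {"claw": 0.4,"dp": [0.6,-0.34,0],"twist": -0.36},
])

```text
time_s: 1.85
position: [480.0, -254.7, 330.6]
tool_rot: [-3.141, -0.0, 1.486]
wrist_force: [0.0, 0.1, -0.8]
grip_width: 25.9
```

```bash
python3 - <<'E'
from plant import *
from h import *
s=sense();c=calibration("wrist");p,d=read_camera("wrist"); cv2.imwrite("pics/w1.png",p[:,:,::-1]); np.savez("/tmp/w1.npz",p=p,d=d,**c)
print(s["position"],s["tool_rot"],s["grip_width"],s["joint_positions"],s["wrist_force"])
E
```

```text
[ 479.96218443 -254.67974841  330.59149699] [-3.14112417e+00 -2.41065047e-04  1.48619327e+00] 25.86675967623106 [-5.50464604e-01 -5.41109235e-02  1.33031124e+00  5.15833820e-06
  1.86591919e+00 -4.65860100e-01] [ 0.03758128  0.09020403 -0.83698705]
```

View pics/w1.png

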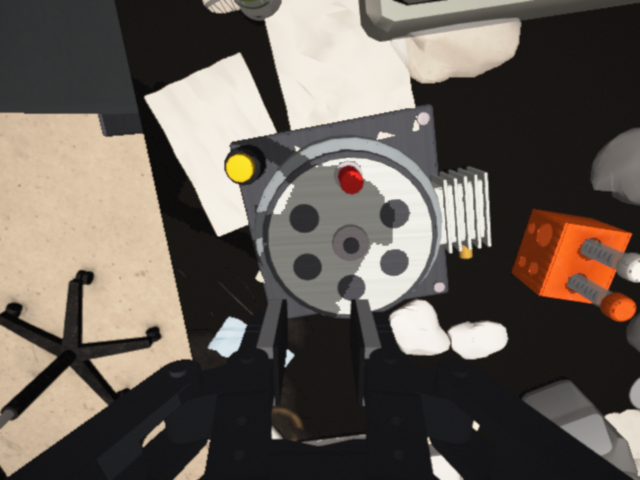

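The wrist view shows the hub at (351,243), the red peg at (350,180) and the button at (242,166). The pump is slightly turned.

```bash
python3 - <<'E'
from h import *
T=np.load("/tmp/top0.npz");W=np.load("/tmp/w1.npz")
rw=blobs(W["p"],*RED,(325,150,380,200),1)[0]; yw=blobs(W["p"],*YEL,(220,145,265,185),1)[0]
print(rw,yw)
print("handle",two(ray(T,(386.6,227.5)),ray(W,rw[1])),plane(W,rw[1],106))
print("lock",two(ray(T,(377.2,280.6)),ray(W,yw[1])),plane(W,yw[1],64))
g=cv2.cvtColor(W["p"],cv2.COLOR_RGB2GRAY)
c=cv2.HoughCircles(g[215:275,320:385],cv2.HOUGH_GRADIENT,1,40,param1=80,param2=12,minRadius=12,maxRadius=24);print(c)
hub=(351,243) if c is None else c[0,0,:2]+[320,215]
h=plane(W,hub,90);print("hub",hub,h,two(ray(T,(418,230.5)),ray(W,hub)))
k=plane(W,yw[1],64); v=k-h; phi=np.arctan2(v[1],v[0])-np.arctan2(78,-83); print("phi",phi,np.hypot(*v[:2]))
for q in(plane(W,rw[1],106),plane(T,(386.6,227.5),112)):
    v=q-h; print("th",np.hypot(*v[:2]),np.pi/2+phi-np.arctan2(v[1],v[0]))
E
```

```text
(array([339, 166,  24,  28, 509], dtype=int32), array([350.1, 179.6])) (array([226, 154,  28,  29, 649], dtype=int32), array([239.5, 167.6]))
handle (array([ 505.11622477, -220.56366315,  122.62886673]), np.float64(0.7981304864685135)) [ 506.01376579 -222.91316474  106.        ]
lock (array([ 416.09967316, -210.91737043,   69.62927987]), np.float64(0.26363058060113775)) [ 414.9179792  -211.38892059   64.        ]
[[[29.5 28.5 19.9]]]
hub [349.5 243.5] [ 503.37734071 -279.12193262   90.        ] (array([ 504.36880899, -281.47949073,   83.73326764]), np.float64(1.3726691506309816))
phi 0.10088090648673331 111.41283390242556
th 56.27056356268879 0.14775071616239677
th 56.91645973611811 0.1565510444916678
```

carry_out([
  {"claw": 0.2,"dp": [0.2,0.13,0.1],"twist": -0.01},
  {"claw": 0.2,"dp": [0.34,0.23,0.3],"twist": -0.015},
  {"claw": 0.2,"dp": [0.34,0.23,0.6],"twist": -0.015},
  {"claw": 0.2,"dp": [0.34,0.23,0.8],"twist": -0.015},
  {"claw": 0.2,"dp": [0.34,0.23,1.0],"twist": -0.015},
  {"claw": 0.2,"dp": [0.34,0.23,1.0],"twist": -0.015},
  {"claw": 0.2,"dp": [0.34,0.23,1.0],"twist": -0.015},
])

```text
time_s: 2.48
position: [505.2, -222.4, 229.9]
tool_rot: [-3.139, -0.001, 1.536]
wrist_force: [0.2, -0.3, 0.5]
grip_width: 34.4
```

```bash
python3 - <<'E'
from plant import *
from h import *
s=sense();c=calibration("wrist");p,d=read_camera("wrist"); cv2.imwrite("pics/w2.png",p[:,:,::-1])
print(s["position"],s["tool_rot"],s["grip_width"],s["wrist_force"])
rw=blobs(p,*RED,(250,100,450,400),1)[0];print(rw,plane(c,rw[1],104))
E
```

```text
[ 505.23753045 -222.44079616  229.91332356] [-3.13914948e+00 -1.10688895e-03  1.53556866e+00] 34.374814811729344 [ 0.1983114  -0.31533784  0.47387649]
(array([ 307,  245,   32,   51, 1361], dtype=int32), array([322.3, 270.5])) [ 506.42075064 -222.52576648  104.        ]
```

View pics/w2.png

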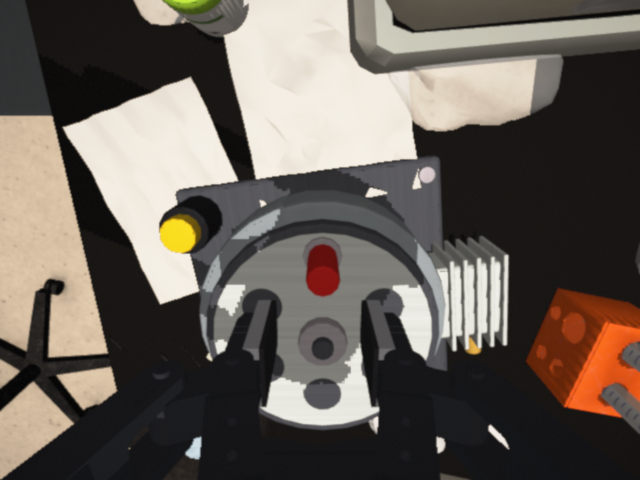

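The peg at (322,270) sits midway between the fingers, so I'll go down over it and narrow the jaws.

carry_out([
  {"claw": 0.2,"dp": [0,0.01,0.2],"twist": 0},
  {"claw": 0.2,"dp": [0,0.01,0.4],"twist": 0},
  {"claw": 0.2,"dp": [0,0.01,0.6],"twist": 0},
  {"claw": 0.2,"dp": [0,0.01,0.72],"twist": 0},
  {"claw": 0.45,"dp": [0,0.01,0.72],"twist": 0},
  {"claw": 0.45,"dp": [0,0.01,0.72],"twist": 0},
  {"claw": 0.45,"dp": [0,0.01,0.72],"twist": 0},
  {"claw": 0.45,"dp": [0,0.01,0.72],"twist": 0},
])

```text
time_s: 3.2
position: [507.4, -223.1, 161.1]
tool_rot: [3.139, 0.001, 1.537]
wrist_force: [-0.2, -0.7, 0.8]
grip_width: 23.6
```

```bash
cat > turn.py <<'E'
# rows for steps of the grasp point round the axis: in tool frame (x radial out, y tangent cw), radius r, turn a
import numpy as np,sys
r=58.; 
for a in map(float,sys.argv[1:]): print(a,"dp",(r*(np.cos(a)-1)/100).round(3),(r*np.sin(a)/100).round(3),"twist",round(a/np.pi,4))
E
python3 turn.py .05 .1 .15 .2 .25 .3 .35 .4 .45 .5 .55 .6 .65 .7 .75 .8; python3 -c "
from plant import *
s=sense();print(s['position'],s['wrist_force'],s['grip_width'])"
```

```text
0.05 dp -0.001 0.029 twist 0.0159
0.1 dp -0.003 0.058 twist 0.0318
0.15 dp -0.007 0.087 twist 0.0477
0.2 dp -0.012 0.115 twist 0.0637
0.25 dp -0.018 0.143 twist 0.0796
0.3 dp -0.026 0.171 twist 0.0955
0.35 dp -0.035 0.199 twist 0.1114
0.4 dp -0.046 0.226 twist 0.1273
0.45 dp -0.058 0.252 twist 0.1432
0.5 dp -0.071 0.278 twist 0.1592
0.55 dp -0.086 0.303 twist 0.1751
0.6 dp -0.101 0.327 twist 0.191
0.65 dp -0.118 0.351 twist 0.2069
0.7 dp -0.136 0.374 twist 0.2228
0.75 dp -0.156 0.395 twist 0.2387
0.8 dp -0.176 0.416 twist 0.2546
[ 507.41400567 -223.09200264  161.09750538] [-0.24910831 -0.74859334  0.83820441] 23.593108819489984
```

carry_out([
  {"claw": 0.45,"dp": [-0.001,0.029,0],"twist": 0.016},
  {"claw": 0.45,"dp": [-0.003,0.058,0],"twist": 0.032},
  {"claw": 0.45,"dp": [-0.005,0.072,0],"twist": 0.04},
  {"claw": 0.45,"dp": [-0.007,0.087,0],"twist": 0.048},
  {"claw": 0.45,"dp": [-0.009,0.101,0],"twist": 0.056},
  {"claw": 0.45,"dp": [-0.012,0.115,0],"twist": 0.064},
  {"claw": 0.45,"dp": [-0.015,0.129,0],"twist": 0.072},
  {"claw": 0.45,"dp": [-0.018,0.143,0],"twist": 0.08},
  {"claw": 0.45,"dp": [-0.022,0.157,0],"twist": 0.088},
  {"claw": 0.45,"dp": [-0.026,0.171,0],"twist": 0.096},
])

```text
time_s: 4.03
position: [523.0, -226.2, 160.7]
tool_rot: [-3.14, 0.001, 1.234]
wrist_force: [-8.1, 1.0, 3.8]
grip_width: 23.2
```

carry_out([
  {"claw": 0.45,"dp": [0,0.015,0],"twist": 0.008},
  {"claw": 0.45,"dp": [-0.001,0.029,0],"twist": 0.016},
  {"claw": 0.45,"dp": [-0.002,0.044,0],"twist": 0.024},
  {"claw": 0.45,"dp": [-0.003,0.058,0],"twist": 0.032},
  {"claw": 0.45,"dp": [-0.005,0.072,0],"twist": 0.04},
  {"claw": 0.45,"dp": [-0.007,0.087,0],"twist": 0.048},
  {"claw": 0.45,"dp": [-0.009,0.101,0],"twist": 0.056},
  {"claw": 0.45,"dp": [-0.012,0.115,0],"twist": 0.064},
  {"claw": 0.45,"dp": [-0.015,0.129,0],"twist": 0.072},
  {"claw": 0.45,"dp": [-0.018,0.143,0],"twist": 0.08},
  {"claw": 0.45,"dp": [-0.022,0.157,0],"twist": 0.088},
  {"claw": 0.45,"dp": [-0.026,0.171,0],"twist": 0.096},
])

```text
time_s: 5.03
position: [538.4, -233.8, 160.7]
tool_rot: [-3.14, 0.001, 0.932]
wrist_force: [-7.2, 1.7, 4.4]
grip_width: 23.9
```

carry_out([
  {"claw": 0.45,"dp": [0,0.015,0],"twist": 0.008},
  {"claw": 0.45,"dp": [-0.001,0.029,0],"twist": 0.016},
  {"claw": 0.45,"dp": [-0.002,0.044,0],"twist": 0.024},
  {"claw": 0.45,"dp": [-0.003,0.058,0],"twist": 0.032},
  {"claw": 0.45,"dp": [-0.005,0.072,0],"twist": 0.04},
  {"claw": 0.45,"dp": [-0.007,0.087,0],"twist": 0.048},
])

```text
time_s: 5.53
position: [545.0, -239.3, 160.7]
tool_rot: [-3.14, 0.0, 0.782]
wrist_force: [-6.7, 3.1, 4.0]
grip_width: 23.6
```

carry_out([
  {"claw": 0.45,"dp": [0,0.015,0],"twist": 0.008},
  {"claw": 0.45,"dp": [-0.001,0.029,0],"twist": 0.016},
  {"claw": 0.45,"dp": [-0.002,0.044,0],"twist": 0.024},
  {"claw": 0.45,"dp": [-0.003,0.058,0],"twist": 0.032},
  {"claw": 0.45,"dp": [-0.005,0.072,0],"twist": 0.04},
  {"claw": 0.45,"dp": [-0.007,0.087,0],"twist": 0.048},
])

```text
time_s: 6.03
position: [550.8, -245.7, 160.7]
tool_rot: [-3.14, -0.0, 0.631]
wrist_force: [-5.6, 3.1, 3.5]
grip_width: 23.6
```

carry_out([
  {"claw": 0.45,"dp": [0,0.015,0],"twist": 0.008},
  {"claw": 0.45,"dp": [-0.001,0.029,0],"twist": 0.016},
  {"claw": 0.45,"dp": [-0.002,0.044,0],"twist": 0.024},
  {"claw": 0.45,"dp": [-0.003,0.058,0],"twist": 0.032},
  {"claw": 0.45,"dp": [-0.005,0.072,0],"twist": 0.04},
  {"claw": 0.45,"dp": [-0.007,0.087,0],"twist": 0.048},
])

```text
time_s: 6.53
position: [555.6, -252.9, 160.7]
tool_rot: [-3.14, -0.0, 0.481]
wrist_force: [-4.8, 5.6, 3.8]
grip_width: 23.6
```

carry_out([
  {"claw": 0.45,"dp": [0,0.015,0],"twist": 0.008},
  {"claw": 0.45,"dp": [-0.001,0.029,0],"twist": 0.016},
  {"claw": 0.45,"dp": [-0.002,0.044,0],"twist": 0.024},
  {"claw": 0.45,"dp": [-0.003,0.058,0],"twist": 0.032},
  {"claw": 0.45,"dp": [-0.005,0.072,0],"twist": 0.04},
  {"claw": 0.45,"dp": [-0.007,0.087,0],"twist": 0.048},
])

```text
time_s: 7.03
position: [559.3, -260.6, 160.7]
tool_rot: [-3.14, -0.001, 0.33]
wrist_force: [-3.4, 5.7, 3.0]
grip_width: 23.4
```

carry_out([
  {"claw": 0.45,"dp": [0,0.015,0],"twist": 0.008},
  {"claw": 0.45,"dp": [-0.001,0.029,0],"twist": 0.016},
  {"claw": 0.45,"dp": [-0.002,0.044,0],"twist": 0.024},
  {"claw": 0.45,"dp": [-0.003,0.058,0],"twist": 0.032},
  {"claw": 0.45,"dp": [-0.005,0.072,0],"twist": 0.04},
  {"claw": 0.45,"dp": [-0.008,0.087,0],"twist": 0.048},
])

```text
time_s: 7.53
position: [561.7, -268.8, 160.7]
tool_rot: [-3.139, -0.002, 0.18]
wrist_force: [-1.8, 6.9, 2.6]
grip_width: 23.5
```

carry_out([
  {"claw": 0.45,"dp": [0,0.015,0],"twist": 0.008},
  {"claw": 0.45,"dp": [-0.001,0.029,0],"twist": 0.016},
  {"claw": 0.45,"dp": [-0.002,0.044,0],"twist": 0.024},
  {"claw": 0.45,"dp": [-0.003,0.058,0],"twist": 0.032},
  {"claw": 0.45,"dp": [-0.005,0.072,0],"twist": 0.04},
  {"claw": 0.45,"dp": [-0.008,0.087,0],"twist": 0.048},
])

```text
time_s: 8.03
position: [562.7, -276.5, 160.7]
tool_rot: [-3.137, -0.001, 0.03]
wrist_force: [-1.8, 11.4, 3.9]
grip_width: 23.2
```

carry_out([
  {"claw": 0.45,"dp": [0,0.015,0],"twist": 0.008},
  {"claw": 0.45,"dp": [-0.001,0.029,0],"twist": 0.016},
  {"claw": 0.45,"dp": [-0.002,0.044,0],"twist": 0.024},
  {"claw": 0.45,"dp": [-0.003,0.058,0],"twist": 0.032},
])

```text
time_s: 8.37
position: [562.8, -281.8, 160.7]
tool_rot: [-3.136, -0.001, -0.07]
wrist_force: [-1.4, 12.1, 4.4]
grip_width: 23.4
```

carry_out([
  {"claw": 0.45,"dp": [0,0.015,0],"twist": 0.008},
  {"claw": 0.45,"dp": [-0.001,0.029,0],"twist": 0.016},
  {"claw": 0.45,"dp": [-0.002,0.044,0],"twist": 0.024},
  {"claw": 0.45,"dp": [-0.003,0.058,0],"twist": 0.032},
])

```text
time_s: 8.7
position: [562.5, -287.3, 160.7]
tool_rot: [-3.136, -0.002, -0.17]
wrist_force: [1.1, 13.0, 2.7]
grip_width: 23.6
```

carry_out([
  {"claw": 0.45,"dp": [0,0.015,0],"twist": 0.008},
  {"claw": 0.45,"dp": [-0.001,0.029,0],"twist": 0.016},
  {"claw": 0.45,"dp": [-0.002,0.044,0],"twist": 0.024},
  {"claw": 0.45,"dp": [-0.003,0.058,0],"twist": 0.032},
])

```text
time_s: 9.03
position: [561.6, -293.1, 160.7]
tool_rot: [-3.136, -0.002, -0.271]
wrist_force: [3.2, 11.5, 2.3]
grip_width: 23.3
```

carry_out([
  {"claw": 0.45,"dp": [0,0.015,0],"twist": 0.008},
  {"claw": 0.45,"dp": [-0.001,0.029,0],"twist": 0.016},
  {"claw": 0.45,"dp": [-0.002,0.044,0],"twist": 0.024},
  {"claw": 0.45,"dp": [-0.003,0.058,0],"twist": 0.032},
])

```text
time_s: 9.37
position: [560.0, -299.2, 160.7]
tool_rot: [-3.136, -0.003, -0.372]
wrist_force: [5.5, 9.3, 1.3]
grip_width: 23.4
```

carry_out([
  {"claw": 0.45,"dp": [0,0.015,0],"twist": 0.008},
  {"claw": 0.45,"dp": [-0.001,0.029,0],"twist": 0.016},
  {"claw": 0.45,"dp": [-0.002,0.044,0],"twist": 0.024},
  {"claw": 0.45,"dp": [-0.003,0.058,0],"twist": 0.032},
])

```text
time_s: 9.7
position: [557.8, -305.4, 160.8]
tool_rot: [-3.137, -0.004, -0.473]
wrist_force: [5.9, 5.2, 0.4]
grip_width: 23.5
```

carry_out([
  {"claw": 0.45,"dp": [0,0.015,0],"twist": 0.008},
  {"claw": 0.45,"dp": [-0.001,0.029,0],"twist": 0.016},
  {"claw": 0.45,"dp": [-0.002,0.044,0],"twist": 0.024},
  {"claw": 0.45,"dp": [-0.003,0.058,0],"twist": 0.032},
])

```text
time_s: 10.03
position: [554.9, -311.3, 160.8]
tool_rot: [-3.138, -0.005, -0.574]
wrist_force: [7.0, 2.6, -0.7]
grip_width: 23.4
```

carry_out([
  {"claw": 0.45,"dp": [0.001,0.015,0],"twist": 0.008},
  {"claw": 0.45,"dp": [0.001,0.029,0],"twist": 0.016},
  {"claw": 0.45,"dp": [0,0.044,0],"twist": 0.024},
  {"claw": 0.45,"dp": [0,0.058,0],"twist": 0.032},
])

```text
time_s: 10.37
position: [551.2, -316.7, 160.8]
tool_rot: [-3.139, -0.005, -0.675]
wrist_force: [5.1, 1.0, 0.2]
grip_width: 23.3
```

carry_out([
  {"claw": 0.45,"dp": [0,0.015,0],"twist": 0.008},
  {"claw": 0.45,"dp": [0,0.029,0],"twist": 0.016},
  {"claw": 0.45,"dp": [-0.001,0.044,0],"twist": 0.024},
  {"claw": 0.45,"dp": [-0.002,0.058,0],"twist": 0.032},
])

```text
time_s: 10.7
position: [547.5, -321.3, 160.8]
tool_rot: [-3.139, -0.005, -0.776]
wrist_force: [5.0, 0.2, -1.1]
grip_width: 23.5
```

carry_out([
  {"claw": 0.45,"dp": [0,0,0],"twist": 0},
  {"claw": 0.45,"dp": [0,0,0],"twist": 0},
])

```text
time_s: 10.87
position: [546.9, -321.4, 160.7]
tool_rot: [-3.14, -0.004, -0.774]
wrist_force: [4.4, 1.3, 1.9]
grip_width: 23.3
```

carry_out([
  {"claw": 0.45,"dp": [0,-0.01,0],"twist": 0},
  {"claw": 0.45,"dp": [0,-0.025,0],"twist": 0},
  {"claw": 0.45,"dp": [0,-0.025,0],"twist": 0},
  {"claw": 0.45,"dp": [0,-0.025,0],"twist": 0},
])

```text
time_s: 11.2
position: [547.2, -319.5, 158.6]
tool_rot: [3.141, 0.001, -0.775]
wrist_force: [0.4, 1.0, -0.0]
grip_width: 23.5
```

```bash
python3 - <<'E'
from plant import *
from h import *
for i in range(3):
    s=sense();p,d=read_camera("wrist");print(s["wrist_force"],s["position"])
p,d=read_camera("top"); c=calibration("top")
rw=blobs(p,*RED,(360,180,470,290),2);print(rw)
q,d=read_camera("wrist"); cv2.imwrite("pics/w3.png",q[:,:,::-1])
E
```

```text
[ 0.37881709  0.9942735  -0.00341812] [ 547.19640596 -319.54262326  158.56384601]
[-0.73812608  0.54045411 -0.03635119] [ 547.22853203 -319.54617484  158.55898788]
[-0.08424748  1.8117477   0.23597407] [ 547.25567705 -319.5730738   158.59631905]
[(array([435, 205,   1,   1,   1], dtype=int32), array([435., 205.])), (array([437, 209,   1,   1,   1], dtype=int32), array([437., 209.]))]
```

View pics/w3.png

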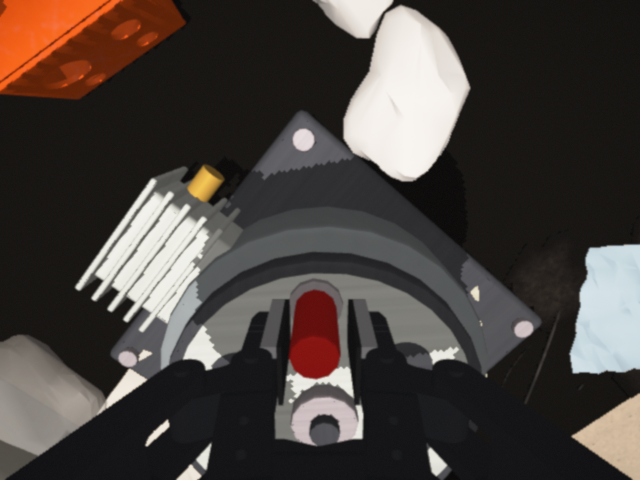

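The peg at (315,330) stands free between the pads, and the unloaded force reads about zero. I'll give it one very small, slow push (about 0.02 rad) to feel whether the wheel is light here.

carry_out([
  {"claw": 0.45,"dp": [0,0.01,0],"twist": 0},
  {"claw": 0.45,"dp": [0,0.02,0],"twist": 0},
  {"claw": 0.45,"dp": [0,0.025,0],"twist": 0},
  {"claw": 0.45,"dp": [0,0.028,0],"twist": 0},
  {"claw": 0.45,"dp": [0,0.031,0],"twist": 0},
])

```text
time_s: 11.87
position: [545.8, -321.4, 158.8]
tool_rot: [-3.141, -0.0, -0.775]
wrist_force: [3.8, 1.6, -1.0]
grip_width: 23.3
```

carry_out([
  {"claw": 0.45,"dp": [0,0.003,0],"twist": 0},
  {"claw": 0.45,"dp": [0,0.006,0],"twist": 0},
])

```text
time_s: 12.03
position: [545.3, -322.0, 158.9]
tool_rot: [-3.141, -0.001, -0.775]
wrist_force: [5.7, 1.0, -2.1]
grip_width: 23.5
```

carry_out([
  {"claw": 0.45,"dp": [0,0.003,0],"twist": 0},
  {"claw": 0.45,"dp": [0,0.006,0],"twist": 0},
])

```text
time_s: 12.2
position: [545.0, -322.5, 158.8]
tool_rot: [-3.141, -0.001, -0.775]
wrist_force: [5.6, 2.2, -1.8]
grip_width: 23.5
```

```bash
python3 - <<'E'
from plant import *
from h import *
s=sense();c=calibration("wrist");q,_=read_camera("wrist");print(s["position"],s["wrist_force"],s["wrist_torque"])
np.savez("/tmp/w4.npz",p=q,pos=s["position"],**c)
p3=cv2.imread("pics/w3.png")[:,:,::-1].copy()
for im,dp in((p3,np.array([547.25,-319.57,158.6])-s["position"]),(q,np.zeros(3))):
    b=blobs(im,*RED,(250,250,400,420),1)[0]
    P=plane(c,b[1],100)+dp
    a=P[:2]-[503.8,-280.3]; print(b[0],b[1],P.round(1),np.hypot(*a),np.arctan2(a[1],a[0]))
    g=cv2.cvtColor(im,cv2.COLOR_RGB2GRAY)[380:450,280:370]
    h=cv2.HoughCircles(g,cv2.HOUGH_GRADIENT,1,40,param1=80,param2=12,minRadius=25,maxRadius=45)
    if h is not None: print("hub",h[0,0]+[280,380,0],plane(c,h[0,0,:2]+[280,380],90)+dp)
E
```

```text
[ 544.99927508 -322.54933529  158.84146232] [ 5.624702    2.19663096 -1.81115552] [ 0.17021286 -0.87956521 -0.05236026]
[ 289  290   51   88 3581] [314.6 335.4] [ 547.9 -318.3   99.8] 58.19063294305846 -0.7108260424808875
hub [323.5        418.5         34.29999924] [ 511.07924947 -287.34103672   89.75853768]
[ 285  291   50   88 3575] [310.5 336. ] [ 546.6 -320.   100. ] 58.30967105231271 -0.7478094711956715
hub [316.5        418.5         33.79999924] [ 510.99203836 -288.11065696   90.        ]
```

The wheel moved only 0.037 rad during the probe, at roughly 4–5 N and rising. That fits the far edge of the light zone, about 0.4 past the peak. I'll ease it back about 0.1 rad towards the middle, reading the force as I go.

carry_out([
  {"claw": 0.45,"dp": [0,-0.02,0],"twist": 0},
  {"claw": 0.45,"dp": [0,-0.04,0],"twist": 0},
  {"claw": 0.45,"dp": [-0.001,-0.05,0],"twist": -0.01},
  {"claw": 0.45,"dp": [-0.002,-0.06,0],"twist": -0.015},
  {"claw": 0.45,"dp": [-0.002,-0.07,0],"twist": -0.02},
])

```text
time_s: 12.67
position: [548.6, -317.9, 158.9]
tool_rot: [3.14, 0.001, -0.712]
wrist_force: [-4.4, -2.3, 0.9]
grip_width: 23.5
```

carry_out([
  {"claw": 0.45,"dp": [0,-0.012,0],"twist": -0.007},
  {"claw": 0.45,"dp": [-0.001,-0.024,0],"twist": -0.013},
])

```text
time_s: 12.83
position: [548.7, -317.3, 158.8]
tool_rot: [3.136, 0.002, -0.672]
wrist_force: [-10.4, -6.0, 1.6]
grip_width: 23.2
```

carry_out([
  {"claw": 0.45,"dp": [0,-0.012,0],"twist": -0.007},
  {"claw": 0.45,"dp": [-0.001,-0.024,0],"twist": -0.013},
])

```text
time_s: 13.0
position: [549.8, -315.8, 158.8]
tool_rot: [3.136, 0.003, -0.632]
wrist_force: [-9.9, -7.1, 1.7]
grip_width: 23.1
```

```bash
cat > peg.py <<'E'
from plant import *
from h import *
s=sense();c=calibration("wrist");q,_=read_camera("wrist");f=s["wrist_force"]-[-.1,1.1,0]
y=s["tool_rot"][2];print(s["position"],"tang",-f[:2]@[np.sin(y),-np.cos(y)],"rad",f[:2]@[np.cos(y),np.sin(y)],"z",f[2])
b=blobs(q,*RED,(200,200,450,440),1)[0];P=plane(c,b[1],100);a=P[:2]-[503.8,-280.3];print(b[1],P.round(1),np.hypot(*a),"ang",np.arctan2(a[1],a[0]))
E
python3 peg.py
```

```text
[ 549.77644087 -315.80251196  158.8327313 ] tang -12.356643918421334 rad -3.0548764928495653 z 1.6752963428132397
[326.5 334. ] [ 547.7 -318.5  100. ] 58.237910150862895 ang -0.716303998711795
```

carry_out([
  {"claw": 0.45,"dp": [0,-0.012,0],"twist": -0.007},
  {"claw": 0.45,"dp": [-0.001,-0.024,0],"twist": -0.013},
  {"claw": 0.45,"dp": [-0.001,-0.035,0],"twist": -0.019},
])

```text
time_s: 13.3
position: [551.6, -313.3, 158.8]
tool_rot: [3.135, 0.003, -0.573]
wrist_force: [-10.0, -6.3, 2.7]
grip_width: 23.4
```

```bash
python3 peg.py
```

```text
[ 551.55391621 -313.28839038  158.84895642] tang -11.609655482656198 rad -4.339323911419207 z 2.696363358892542
[326.5 333.8] [ 549.7 -316.2  100. ] 58.26626905803738 ang -0.6628679752778337
```

Easing back took about 12 N, so the piston drives the wheel forward here and this is the light zone. I'll open the jaws, lift clear, and go to the button.

carry_out([
  {"claw": 0.2,"dp": [0,0,0],"twist": 0},
  {"claw": 0.2,"dp": [0,0,0],"twist": 0},
  {"claw": 0.2,"dp": [0,0.02,0],"twist": 0},
  {"claw": 0.2,"dp": [0,0.02,-0.2],"twist": 0},
  {"claw": 0.2,"dp": [0,0.02,-0.45],"twist": 0},
  {"claw": 0.2,"dp": [0,0.02,-0.7],"twist": 0},
  {"claw": 0.2,"dp": [0,0.02,-0.7],"twist": 0},
])

```text
time_s: 13.93
position: [554.5, -313.0, 235.8]
tool_rot: [-3.141, -0.01, -0.571]
wrist_force: [0.7, -0.3, 0.3]
grip_width: 34.0
```

carry_out([
  {"claw": 1,"dp": [-0.3,0,0],"twist": 0},
  {"claw": 1,"dp": [-0.6,-0.05,0],"twist": 0},
  {"claw": 1,"dp": [-0.85,-0.1,0],"twist": 0},
  {"claw": 1,"dp": [-0.85,-0.1,0],"twist": 0},
  {"claw": 1,"dp": [-0.85,-0.1,0],"twist": 0},
])

```text
time_s: 14.35
position: [486.7, -257.4, 229.1]
tool_rot: [-3.141, -0.001, -0.57]
wrist_force: [1.0, -0.8, -0.1]
grip_width: -0.0
```

```bash
python3 - <<'E'
from plant import *
from h import *
s=sense();c=calibration("wrist");q,_=read_camera("wrist");cv2.imwrite("pics/w5.png",q[:,:,::-1])
print(s["time_s"],s["position"],s["tool_rot"],s["grip_width"],s["wrist_force"],s["joint_positions"])
for b in blobs(q,*YEL,(0,0,640,480),2): print(b,plane(c,b[1],64))
for b in blobs(q,*RED,(0,0,640,480),1): print(b,plane(c,b[1],104))
print(mv(s,(415.5,-211.3,150)))
E
```

```text
14.35 [ 486.74951493 -257.43993552  229.13518181] [-3.14141723e+00 -1.12470897e-03 -5.70174109e-01] -0.03252601539936618 [ 0.95472749 -0.76161832 -0.08098051] [-5.48356024e-01 -4.46959966e-02  1.50052580e+00  1.51828533e-04
  1.68463458e+00  1.59263165e+00]
(array([ 27, 392,  42,  34, 345], dtype=int32), array([ 47.1, 409.9])) [487.39467741 -19.04161944  64.        ]
(array([266,   0,  18,  12, 105], dtype=int32), array([272.1,   4.1])) [ 613.99202222 -309.75931759   64.        ]
(array([ 332,   79,   40,   41, 1250], dtype=int32), array([351.9,  99.2])) [ 550.86504867 -317.30836539  104.        ]
(array([-0.85 , -0.004,  0.79 ]), 0)
```

View pics/w5.png

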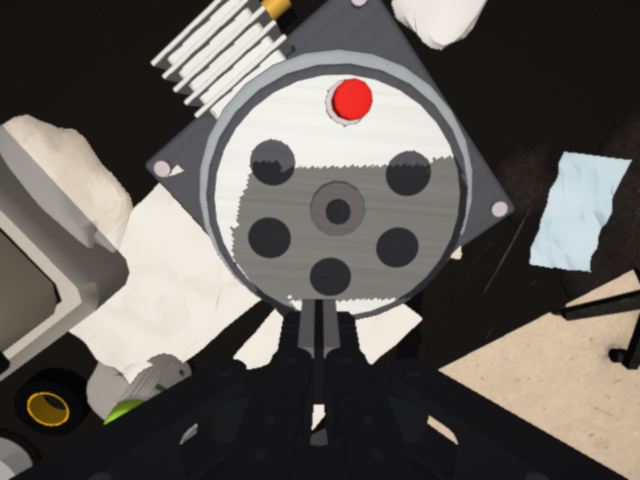

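The wheel is clear, with the peg top at (352,99). Now I'll move over the button.

carry_out([
  {"claw": 1,"dp": [-0.3,0,0],"twist": 0},
  {"claw": 1,"dp": [-0.6,0,0],"twist": 0},
  {"claw": 1,"dp": [-0.85,0,0],"twist": 0},
  {"claw": 1,"dp": [-0.85,0,0.3],"twist": 0},
  {"claw": 1,"dp": [-0.85,0,0.6],"twist": 0},
  {"claw": 1,"dp": [-0.85,0,0.75],"twist": 0},
  {"claw": 1,"dp": [-0.85,0,0.75],"twist": 0},
  {"claw": 1,"dp": [-0.85,0,0.75],"twist": 0},
])

```text
time_s: 15.07
position: [415.7, -212.5, 153.5]
tool_rot: [3.142, 0.002, -0.571]
wrist_force: [0.1, 0.0, 0.6]
grip_width: -0.2
```

```bash
python3 - <<'E'
from plant import *
from h import *
s=sense();p,_=read_camera("scene");
print(s["position"],s["wrist_force"])
cv2.imwrite("pics/s6.png",cv2.resize(p[150:290,260:460],None,fx=4,fy=4,interpolation=cv2.INTER_CUBIC)[:,:,::-1])
E
```

```text
[ 415.71528771 -212.45729069  153.51192634] [0.05994234 0.01459081 0.59964422]
```

View pics/s6.png

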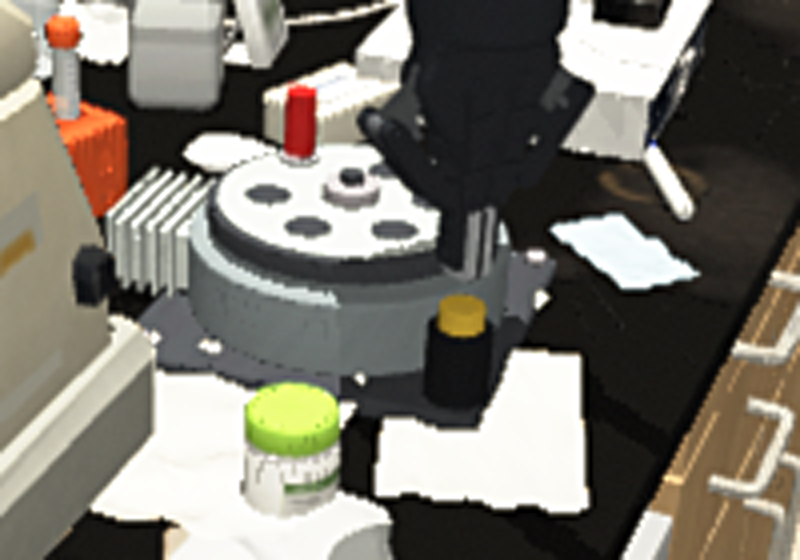

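The closed fingertips at about (466,272) hang right above the button at (462,305). Pressing down in small steps.

carry_out([
  {"claw": 1,"dp": [0,0,0.06],"twist": 0},
  {"claw": 1,"dp": [0,0,0.12],"twist": 0},
  {"claw": 1,"dp": [0,0,0.15],"twist": 0},
  {"claw": 1,"dp": [0,0,0.17],"twist": 0},
  {"claw": 1,"dp": [0,0,0.19],"twist": 0},
  {"claw": 1,"dp": [0,0,0.21],"twist": 0},
])

```text
time_s: 15.62
position: [415.5, -212.2, 133.8]
tool_rot: [3.142, -0.0, -0.571]
wrist_force: [-2.2, 1.4, 5.2]
grip_width: -0.0
```

carry_out([
  {"claw": 1,"dp": [0,0,0.01],"twist": 0},
  {"claw": 1,"dp": [0,0,0.02],"twist": 0},
  {"claw": 1,"dp": [0,0,0.02],"twist": 0},
])

```text
time_s: 15.87
position: [415.5, -212.2, 131.7]
tool_rot: [3.142, -0.0, -0.571]
wrist_force: [-2.2, 1.2, 4.8]
grip_width: -0.1
```

carry_out([
  {"claw": 1,"dp": [0,0,0.01],"twist": 0},
  {"claw": 1,"dp": [0,0,0.02],"twist": 0},
  {"claw": 1,"dp": [0,0,0.02],"twist": 0},
])

```text
time_s: 16.12
position: [415.5, -212.2, 129.7]
tool_rot: [3.142, -0.001, -0.571]
wrist_force: [-1.6, 1.4, 5.7]
grip_width: -0.1
```

carry_out([
  {"claw": 1,"dp": [0,0,0.01],"twist": 0},
  {"claw": 1,"dp": [0,0,0.01],"twist": 0},
])

```text
time_s: 16.28
position: [415.5, -212.2, 128.7]
tool_rot: [-3.142, -0.001, -0.571]
wrist_force: [-2.6, 1.8, 5.5]
grip_width: -0.3
```

carry_out([
  {"claw": 1,"dp": [0,0,0.01],"twist": 0},
  {"claw": 1,"dp": [0,0,0.01],"twist": 0},
])

```text
time_s: 16.45
position: [415.5, -212.2, 128.5]
tool_rot: [3.142, -0.001, -0.571]
wrist_force: [-5.2, 1.9, 10.9]
grip_width: 0.2
```

carry_out([
  {"claw": 1,"dp": [0,0,0.005],"twist": 0},
  {"claw": 1,"dp": [0,0,0.01],"twist": 0},
])

```text
time_s: 16.62
position: [415.6, -212.2, 128.5]
tool_rot: [3.142, -0.001, -0.571]
wrist_force: [-7.5, 4.2, 18.3]
grip_width: -0.0
```

The button is on its firm stop: 18 N with no further travel. Lifting off.

carry_out([
  {"claw": 1,"dp": [0,0,-0.1],"twist": 0},
  {"claw": 1,"dp": [0,0,-0.4],"twist": 0},
  {"claw": 1,"dp": [0,0,-0.8],"twist": 0},
  {"claw": 1,"dp": [0,0,-1],"twist": 0},
  {"claw": 1,"dp": [0,0,-1],"twist": 0},
])

```text
time_s: 17.03
position: [417.0, -213.1, 232.3]
tool_rot: [-3.141, -0.01, -0.571]
wrist_force: [0.6, 0.2, 0.3]
grip_width: 0.2
```

carry_out([
  {"claw": 1,"dp": [-0.2,0.3,-0.3],"twist": 0},
  {"claw": 1,"dp": [-0.3,0.5,-0.6],"twist": 0},
  {"claw": 1,"dp": [-0.3,0.5,-0.8],"twist": 0},
  {"claw": 1,"dp": [-0.3,0.5,-0.8],"twist": 0},
  {"claw": 1,"dp": [-0.3,0.5,-0.8],"twist": 0},
  {"claw": 1,"dp": [-0.3,0.5,-0.8],"twist": 0},
])

```text
time_s: 17.53
position: [363.3, -237.9, 304.5]
tool_rot: [-3.141, 0.002, -0.571]
wrist_force: [-0.3, 0.2, -0.0]
grip_width: 0.2
```

```bash
python3 - <<'E'
from plant import *
from h import *
s=sense();S=np.load("/tmp/scene0.npz");p,_=read_camera("scene");print(s["position"],s["wrist_force"],s["time_s"])
cv2.imwrite("pics/s7.png",cv2.resize(p[150:290,260:460],None,fx=4,fy=4,interpolation=cv2.INTER_CUBIC)[:,:,::-1])
for im in(S["p"],p): print(blobs(im,*YEL,(360,210,395,250),1)[0][0:2], blobs(im,(33,100,80),(50,255,255),(300,235,360,290),1)[0])
c=S; b=blobs(p,*RED,(320,160,360,220),1)[0]; print(b,plane(c,b[1],97))
W=calibration("wrist");q,_=read_camera("wrist")
for r in blobs(q,*RED,(0,0,640,480),1): 
    P=plane(W,r[1],104)[:2]; a=P-[503.8,-280.3]; print(r[0],P,np.arctan2(a[1],a[0]))
E
```

```text
[ 363.27214424 -237.88695831  304.48580624] [-0.30923366  0.15085873 -0.00062855] 17.5333
(array([370, 224,  12,  10, 106], dtype=int32), array([375.1, 228.4])) (array([321, 246,  24,  18, 371], dtype=int32), array([332.6, 254.5]))
(array([369, 227,  12,   7,  69], dtype=int32), array([374.6, 230.1])) (array([321, 246,  24,  18, 364], dtype=int32), array([332.6, 254.6]))
(array([331, 172,   8,  17, 126], dtype=int32), array([334.7, 180. ])) [ 551.13883515 -317.85255307   97.        ]
```

View pics/s7.png

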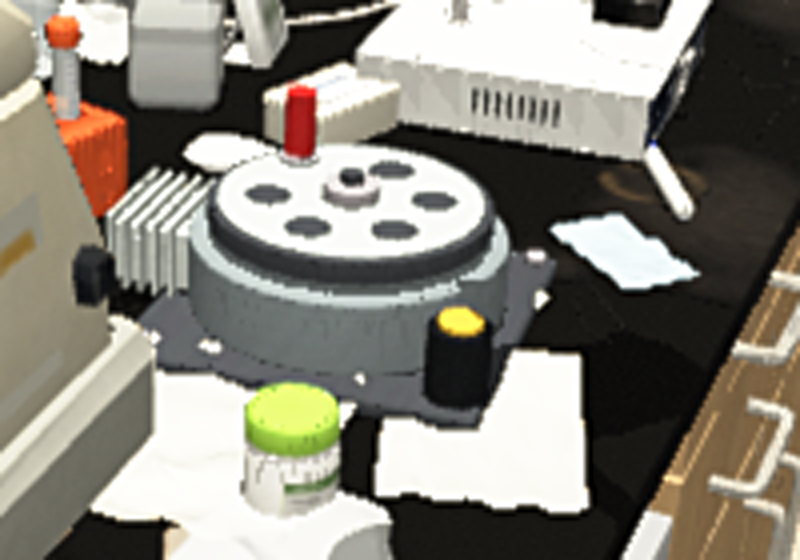

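The button at (462,322) is down in its housing, the wheel stands where I left it, and the jar hasn't moved. Handing in.

```bash
python3 -c "
from plant import *
print(finish_job())"
```

```text
the job is handed in; nothing more can be done
None
```

The wheel was turned clockwise past the resistance peak and left standing there. The lock button is fully down and the arm is clear. I handed the job in at about 17.5 s.

- **Feel of the wheel:** The push at the handle was about 7 N, climbed to about 13 N, fell back through 7 N at the peak and dropped to about 3–4 N.
- **Where it stopped:** I first stopped at about 0.35–0.4 rad past the peak. A small forward test push there felt about 4–5 N and rising, so I was near the far edge of the light zone. I eased the wheel back (anticlockwise) about 0.09 rad. By my estimate it now stands 0.2–0.3 rad past the peak.
- **Lock button:** It was pressed at about 5–6 N down to a firm stop, where the force rose to 18 N with no further travel.
- **Last checks:** The handle was still at its stopping place after the press. The button looks down in its housing, the jar hadn't moved, and the wrist force was about zero. I did not measure the beaker or the tape roll again, but the arm never went near them.
- **What disagreed:** The lightest forward force I felt was about 3–4 N, not the 1 N in the description. Turning back took about 12 N, which does fit the light zone. The switch can't be read, so the exact angle past the peak is worked out from force and camera only.

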